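Find the full reagent cassette by its weight and load it into the dosing pump

TASK

Three identical closed reagent cassettes stand in the rack; one is full, the other two are nearly used up. Lift them to feel which is the heavy one, leave the light ones standing in the rack, and stand the full one on the bare worktop to change your grip: the rack leaves room for fingers only at its label and port ends, the pump only at its two other sides. Then set it down into the pump's seat with its port at the pump end, and swing the pick-up arm in until its head is over the port.

Things in the scene. Friction and masses are not known exactly. Their poses are not given: they have to be found in the camera images.
- rack: fixed rack: steel partitions on a base 92 (own x) x 184 (own y) mm; origin under its centre, on the beige worktop (4.5 mm above z = 0). Floor 12 mm above the worktop. Three lanes, centres at y = -58, 0, +58 mm, each 55 mm wide between 3 mm partitions 72 mm long, 109 mm above the worktop. Lane ends at x = +-37 mm have only a lip 30 mm above the worktop. Cassettes stand with axes along the rack's, ports at its +x side.
- cassette_a: closed white reagent cassette, box 66 (own x) x 50 (own y) x 100 mm high; origin at the centre of its underside. Round septum port (25 mm grey ring, black centre, flush) in the top, 16 mm from the middle towards own +x; blank label on the -x face. Any of the three may be the full one: that weighs 0.36 to 0.48 kg, each of the others 0.10 to 0.21 kg.
- cassette_b: closed white reagent cassette, box 66 (own x) x 50 (own y) x 100 mm high; origin at the centre of its underside. Round septum port (25 mm grey ring, black centre, flush) in the top, 16 mm from the middle towards own +x; blank label on the -x face. 
- cassette_c: closed white reagent cassette, box 66 (own x) x 50 (own y) x 100 mm high; origin at the centre of its underside. Round septum port (25 mm grey ring, black centre, flush) in the top, 16 mm from the middle towards own +x; blank label on the -x face. 
- cassette_a_port (a point): centre of the septum port in the top face of cassette a, 100 mm above its underside
- cassette_b_port (a point): the same point of cassette b
- cassette_c_port (a point): the same point of cassette c
- pump: fixed dosing pump; origin on the worktop under the seat's centre, own -x its front. Base 92 mm wide, x = -45 to 145 mm; white housing x = 41 to 140, 86 wide, 100 high. Seat: floor 14 mm above the worktop, room 75 mm in x (lip to rubber bars on the housing), 56 mm in y between rails; lip and rails reach 24 mm above the worktop. The cassette goes in with its axes along the pump's, port towards the housing.
- seat (a point): centre of the seat's floor, 14 mm above the worktop
- pickup (a point): point 16 mm behind the seat's centre, 114 mm above the worktop: where the port of a seated cassette lies
- pivot_point (a point): point on the vertical pivot of the pick-up arm, 80 mm behind the seat's centre, 118 mm above the worktop (height of the arm's underside)
- knob_point (a point): centre of the grip knob (black upright knob 13 mm in diameter, from 128 to 155 mm above the worktop) on the free end of the pick-up arm, 64 mm from the pivot; this point is 144 mm above the worktop
- pickup_arm (a joint): angle of the pick-up arm about its vertical pivot: 0 = swung in to its stop, pointing to the pump's front, head over the port; grows as it swings out to the pump's own +y side, at most 2.4 rad (it starts at about 2). Light friction (about 1 N at the knob), stays where left. Its underside passes 4 mm above a cassette standing fully down in the seat.
- amber_bottle: bystander, amber glass bottle with a black cap, 67 mm across, 142 mm high, origin at its underside
- petri_dish: bystander, glass petri dish 57 mm across, 13 mm high, origin at its underside
- timer: bystander, small white countdown timer 58 x 66 x 18 mm, on the black inset (12 mm below the beige top) beside the pump on its own -y side, origin at its underside
- marker: bystander, black marker 138 mm long lying on the blue front ledge (z = 0), origin at its underside

How it is judged:
By the outcome, as a careful person would: the job done as asked, in the order asked, and still so for the second after the job is handed in, with the robot touching nothing.
It also fails if it takes over 72 s, if anything falls off the work surface, if the arm or the gripper's body presses on something with over 40 N, if the wrist force passes 120 N, or if a joint passes its speed limit or range.

ROBOT

A 6-joint arm with a two-finger parallel gripper is mounted at the origin on a cart in front of the work surface, level with it; the furniture and walls round the work are solid. World frame = base frame: x ahead of the robot, y to its left, z up, the work surface at z = 0. Lengths are in m, angles in rad, forces in N, time in s.
With the tool pointing down it reaches from about 0.35 to 0.975 m from the base axis. Payload 4.9 kg.
Tool frame: the origin (TCP) lies on the mounting face of the last link; the fingertips stand 173 mm ahead of it and the grasp point (between the pads) lies 155 mm ahead of it (tcp_to_grasp is the distance from the TCP to the grasp point, in m); z points along the fingers, y is the line along which they close (so a half turn about z gives the same grasp; the last joint's range is limited). The gripper opens to 85 mm and grips with 20 to 120 N. Pads are 22 mm wide; open, the fingers measure 114 mm over their backs; the gripper's body (76 mm by 85 mm) begins 54 mm behind the grasp point. The pads swing forward as they close: fully open they stand 13 mm farther back than shut.
Start: joints at [-1.368, 0.053, 1.613, -0, 1.476, -0.119], TCP at [0.198, -0.593, 0.405] pointing down, gripper open.
Joint ranges: [-3.01, 3.01], [-1.01, 2.22], [0.06, 2.58], [-1.02, 4.17], [0.09, 2.62], [-3.14, 3.14]. Speed limits (rad/s): [2.57, 2.57, 3.14, 3.14, 3.14, 3.14].

INTERFACE

Orientations are given as a rotation vector (axis times angle).
In Python, from station import get_obs, get_image, calibration, finish_job, tcp_to_grasp gives the robot as it stands. The module is installed in compiled form; this text tells all that it offers.
- The arm moves only by the tool arm_command, never from a script. Its argument "plan" is a list that holds one entry, the list of rows, each a list of 6 numbers: the shift along the tool's x, y, z in cm, then the turn, a rotation vector about the tool's x, y, z in rad. A call has 1 to 12 rows; each row is the pose to reach, as a shift and turn from the pose commanded when the call began, along the tool's axes at that moment; what a row does not reach only later rows make up. A row lasts 1/12 s, in which the tool goes at most 41.7 mm and 7.16 degrees, less where a joint would pass 70% of its speed; a pose out of reach is approached as far as the arm can. A call with a gripper value outside its range is refused whole. "gripper" is the closure, from -1 (fully open) to 1 (shut), set as the call begins (left out, the last holds). The fingers move at their own pace and stop on an object; "force" is the grip in N (left out, the last holds). Time passes only in rows, so rows that repeat a pose let the fingers close. It gives the time, the measured TCP pose, the force, the opening and the grip force at its end, in the units of the state.
- get_obs(): the state, without advancing time (a new reading comes with each control period).
- get_image(name): name is "scene" or "top" or "wrist"; returns (picture, depth): 400x640x3 uint8, blue, green, red; 400x640 float32, m along the optical axis (not along the pixel's ray), 0 where there is no reading.
- calibration(name): a dict with "fx", "fy", "cx", "cy" (pixels), "dist" ([k1, k2, p1, p2, k3] as OpenCV has them; the pictures are not rectified), "pose" (4x4, takes a point from camera to world coordinates). Camera axes: x right, y up, looking along -z (the intrinsics and any distortion apply to the point x, -y, -z); pixel columns grow to the right and rows downward; lengths in m; the calibration is good to about 2 mm. A picture is of the moment at which its call begins: read the wrist's pose just before it. calibration takes no time and is no camera call; for the wrist camera it gives the pose at the moment of the call.
- finish_job(): hands the job in; it is judged then, once.
The state is a dict: "t": time; "q": joint angles; "dq": joint speeds; "effort": joint torques, N m; "tool_pos": TCP position; "tool_rot": TCP orientation; "contact_force": force on the tool from outside, world axes, zero at the start; "wrist_torque": the same for the moment, N m; "opening": finger opening in m; "grip_force": force on a finger pad.
Only numpy, scipy, OpenCV 4.12 (cv2) and the standard library are available. Lean on these libraries where they do the work, as an engineer would, in place of code of your own. Each camera call takes 0.05 s, during which the arm holds its last target. There are 200 camera calls.

## Working session

There is one attempt and no reset: what is moved stays moved. The work goes in short steps, Python scripts to look and compute and a tool call to move; the robot and the scene stay as the last step left them, time stands still between calls to the robot, and variables do not carry over. Pictures are saved under pics/ and viewed, at most 14 in all, crops included, and the job is handed in when it is done.

Besides the shell and the picture viewer there is one more tool, called after ">>>" as name([rows], argument=value, ...), one row to a line, values as JSON. arm_command: Moves the arm, as the interface text tells. Its arguments: {"type":"object","properties":{"plan":{"type":"array"},"gripper":{"type":"number"},"force":{"type":"number"}},"required":["plan"]}

```bash
mkdir -p pics; cat > h.py <<'E'
import numpy as np, cv2
from scipy.spatial.transform import Rotation as R
from station import *
def pix2world(cal,u,v,z=None,d=None):
    K=np.array([[cal['fx'],0,cal['cx']],[0,cal['fy'],cal['cy']],[0,0,1]])
    n=cv2.undistortPoints(np.array([[[u,v]]],float),K,np.array(cal['dist'],float))[0,0]
    ray=np.array([n[0],-n[1],-1.]); P=np.array(cal['pose']); r=P[:3,:3]@ray; o=P[:3,3]
    s=d if d is not None else (z-o[2])/r[2]
    return o+s*r
def snap(name,f):
    im,d=get_image(name); cv2.imwrite('pics/'+f+'.png',im); np.save('pics/'+f+'.npy',d); return im,d
E
python3 - <<'E'
from h import *
o=get_obs(); print(o)
for n in('scene','top'):
    im,d=snap(n,n+'0'); c=calibration(n); print(n,c['fx'],c['dist'],np.round(c['pose'],3).tolist())
E
```

```text
{'t': 0.0, 'q': array([-1.36798545e+00,  5.33940589e-02,  1.61431740e+00, -2.50968210e-05,
        1.47598095e+00, -1.19039686e-01]), 'dq': array([-0.00162162, -0.00015453, -0.00015613,  0.00061056,  0.00096125,
       -0.00129242]), 'effort': array([ 2.94909814e-04, -3.93674433e+01, -3.70181072e+01, -9.60674288e-05,
        7.08083229e-03, -6.81679737e-06]), 'tool_pos': array([ 0.19762183, -0.59265253,  0.40342559]), 'tool_rot': array([-3.09893115e+00, -5.03050162e-01,  1.77198652e-04]), 'contact_force': array([-0.65562428,  0.26238041, -0.01542507]), 'wrist_torque': array([-0.0083383 , -0.04300686,  0.04527339]), 'grip_force': 0.0, 'opening': 0.08543310430950894}
scene 393.9291700251818 [0.03255707 0.         0.         0.         0.        ] [[-0.907, 0.31, -0.286, 0.348], [-0.422, -0.689, 0.589, 0.638], [-0.014, 0.655, 0.755, 0.815], [0.0, 0.0, 0.0, 1.0]]
top 401.5153700450376 [-0.09415049  0.          0.          0.          0.        ] [[-0.002, 0.997, -0.074, 0.555], [-1.0, -0.002, 0.002, 0.081], [0.001, 0.074, 0.997, 1.225], [0.0, 0.0, 0.0, 1.0]]
```

View pics/top0.png

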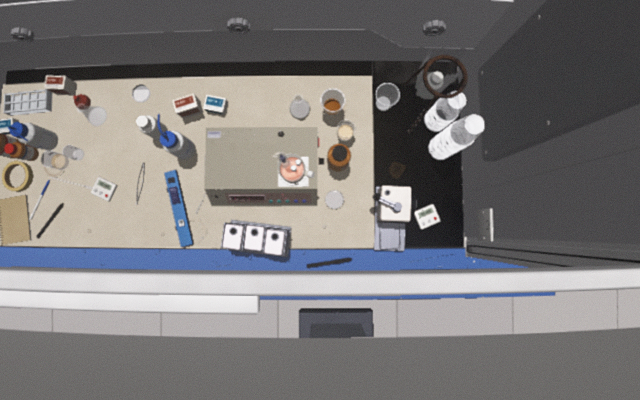

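View pics/scene0.png

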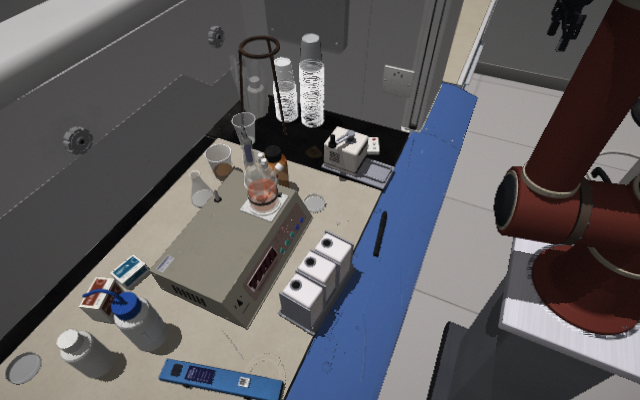

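```bash
python3 - <<'E'
from h import *
im=cv2.imread('pics/top0.png')
a=cv2.resize(im[205:265,210:300],None,fx=8,fy=8,interpolation=cv2.INTER_CUBIC)[:,:]
b=cv2.resize(im[178:258,362:446],None,fx=7,fy=7,interpolation=cv2.INTER_CUBIC)
cv2.imwrite('pics/ca.png',a); cv2.imwrite('pics/cb.png',b)
d=np.load('pics/top0.npy'); c=calibration('top')
for u,v in [(233,230),(254,233),(275,236),(300,258),(392,240),(393,196),(340,230),(310,220),(345,240)]:
    print(u,v,pix2world(c,u,v,d=d[v,u]).round(3))
E
```

```text
233 230 [0.553 0.317 0.12 ]
254 233 [0.545 0.258 0.121]
275 236 [0.537 0.201 0.118]
300 258 [ 0.468  0.137 -0.001]
392 240 [ 0.522 -0.14   0.017]
393 196 [ 0.648 -0.128  0.106]
340 230 [0.553 0.016 0.003]
310 220 [0.583 0.107 0.006]
345 240 [0.522 0.001 0.003]
```

View pics/ca.png

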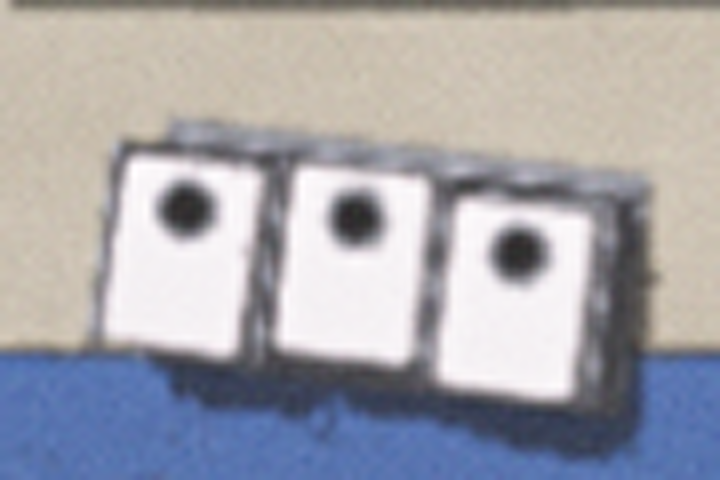

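View pics/cb.png

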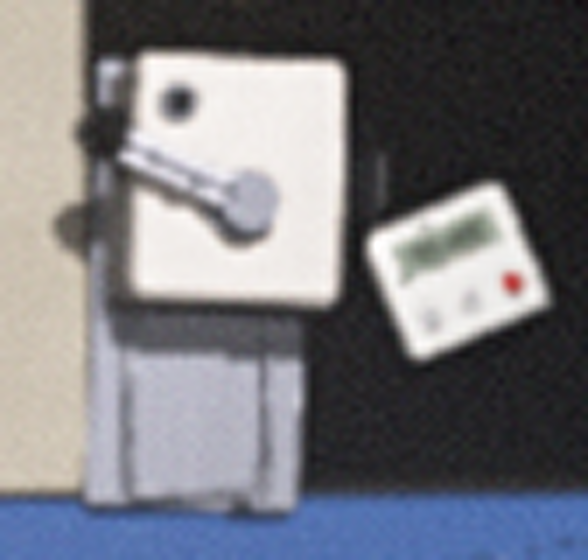

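```bash
cat >> h.py <<'E'
def crop2w(c,pts,u0,v0,k,z):
    return np.array([pix2world(c,u0+(x+.5)/k-.5,v0+(y+.5)/k-.5,z=z)[:2] for x,y in pts])
def fit(local,world):
    l=np.array(local);w=np.array(world);lc=l-l.mean(0);wc=w-w.mean(0)
    a=np.arctan2((lc[:,0]*wc[:,1]-lc[:,1]*wc[:,0]).sum(),(lc*wc).sum())
    Rm=np.array([[np.cos(a),-np.sin(a)],[np.sin(a),np.cos(a)]]);t=w.mean(0)-Rm@l.mean(0)
    return t,a,np.linalg.norm(l@Rm.T+t-w,axis=1)
E
python3 - <<'E'
from h import *
c=calibration('top')
# corners: +x+y, +x-y, -x-y, -x+y, port
L=[(.033,.025),(.033,-.025),(-.033,-.025),(-.033,.025),(.016,0)]
for P in ([(118,153),(265,165),(240,357),(103,340),(186,208)],[(290,165),(432,178),(412,365),(275,350),(356,218)],[(452,192),(598,207),(575,402),(435,385),(520,251)]):
    t,a,e=fit(L,crop2w(c,P,210,205,8,.1165)); print(t.round(4),round(a,3),(e*1e3).round(1))
t,a,e=fit([(.14,.043),(.14,-.043),(.041,-.043),(.041,.043)],crop2w(c,[(137,52),(345,62),(335,303),(130,297)],362,178,7,.1045));print('pump',t.round(4),round(a,3),(e*1e3).round(1))
print('base',crop2w(c,[(85,500),(298,512),(300,358)],362,178,7,.0185), 'pivot',crop2w(c,[(250,202)],362,178,7,.13),'knob',crop2w(c,[(103,135)],362,178,7,.159))
E
```

```text
[0.5361 0.3194] -0.097 [1.  0.8 1.  1.3 0.2]
[0.5325 0.2601] -0.091 [0.9 0.9 1.1 1.8 0.2]
[0.5214 0.2037] -0.104 [0.7 0.6 1.  0.8 0.3]
pump [ 0.5375 -0.1309] -0.047 [1.2 0.9 2.3 1.5]
base [[ 0.49563097 -0.08433144]
 [ 0.48990284 -0.17609356]
 [ 0.55587968 -0.17788892]] pivot [[ 0.61690882 -0.13519487]] knob [[ 0.64102296 -0.07346954]]
```

```bash
cat >> h.py <<'E'
def Rt(h): # tool down, tool y at heading h
    y=np.array([np.cos(h),np.sin(h),0]);z=np.array([0,0,-1.]);x=np.cross(y,z)
    return np.c_[x,y,z]
def goto(x,y,gz,h,frm=None):
    """row from pose frm (x,y,gz,h; default measured) to grasp point x,y,gz, closing heading h"""
    o=get_obs()
    if frm is None: p=o['tool_pos'];r=R.from_rotvec(o['tool_rot']).as_matrix()
    else: p=np.array([frm[0],frm[1],frm[2]+.155]);r=Rt(frm[3])
    s=r.T@(np.array([x,y,gz+.155])-p)*100
    w=R.from_matrix(r.T@Rt(h)).as_rotvec()
    print('row',s.round(2),w.round(3))
def st():
    o=get_obs();r=R.from_rotvec(o['tool_rot']).as_matrix()
    print('t %.2f'%o['t'],'grasp',(o['tool_pos']+r[:,2]*.155).round(4),'head %.3f'%np.arctan2(r[1,1],r[0,1]),'tilt',r[:2,2].round(4),'F',o['contact_force'].round(2),'T',o['wrist_torque'].round(2),'open %.4f'%o['opening'],'grip %.1f'%o['grip_force'],'q',o['q'].round(2))
E
python3 - <<'E'
from h import *
st(); goto(.50,.26,.26,-.10); goto(.30,-.35,.30,-.6)
d=np.load('pics/top0.npy'); c=calibration('top')
for u,v in [(255,205),(255,198),(255,190),(225,195),(334,200),(340,156),(292,170)]: print(u,v,pix2world(c,u,v,d=d[v,u]).round(3))
E
```

```text
t 0.10 grasp [ 0.1976 -0.5924  0.2486] head -1.249 tilt [-0.0004  0.0018] F [-0.09 -0.24  0.43] T [ 0.    0.   -0.06] open 0.0857 grip 0.0 q [-1.37  0.05  1.61  0.    1.48 -0.12]
row [ 55.65 -71.33  -1.  ] [-1.000e-03 -1.000e-03 -1.149e+00]
row [ 17.39 -19.79  -5.1 ] [-0.002 -0.001 -0.649]
255 205 [0.628 0.271 0.028]
255 198 [0.646 0.265 0.065]
255 190 [0.666 0.26  0.097]
225 195 [0.654 0.35  0.078]
334 200 [0.644 0.034 0.007]
340 156 [0.754 0.022 0.145]
292 170 [0.702 0.146 0.237]
```

>>> arm_command([
  [[55.6, -71.3, -1, 0, 0, -1.149], [55.6, -71.3, -1, 0, 0, -1.149], [55.6, -71.3, -1, 0, 0, -1.149], [55.6, -71.3, -1, 0, 0, -1.149], [55.6, -71.3, -1, 0, 0, -1.149], [55.6, -71.3, -1, 0, 0, -1.149], [55.6, -71.3, -1, 0, 0, -1.149], [55.6, -71.3, -1, 0, 0, -1.149], [55.6, -71.3, -1, 0, 0, -1.149], [55.6, -71.3, -1, 0, 0, -1.149], [55.6, -71.3, -1, 0, 0, -1.149], [55.6, -71.3, -1, 0, 0, -1.149]],
])

```text
t: 1.1
tool_pos: [0.3645, -0.1196, 0.41]
tool_rot: [2.33, 2.106, 0.0]
contact_force: [0.3, 0.0, 0.0]
opening: 0.0854
grip_force: 0.0
```

```bash
python3 - <<'E'
from h import *
st(); goto(.50,.26,.26,-.10)
E
```

```text
t 1.10 grasp [ 0.3645 -0.1196  0.255 ] head -0.101 tilt [ 0.0005 -0.0002] F [0.34 0.04 0.02] T [ 0.02 -0.03 -0.02] open 0.0854 grip 0.0 q [-0.51 -0.59  2.13  0.    1.6  -0.41]
row [39.13  9.67 -0.5 ] [ 0.001  0.    -0.001]
```

>>> arm_command([
  [[39.1, 9.7, -0.5, 0, 0, 0], [39.1, 9.7, -0.5, 0, 0, 0], [39.1, 9.7, -0.5, 0, 0, 0], [39.1, 9.7, -0.5, 0, 0, 0], [39.1, 9.7, -0.5, 0, 0, 0], [39.1, 9.7, -0.5, 0, 0, 0], [39.1, 9.7, -0.5, 0, 0, 0], [39.1, 9.7, -0.5, 0, 0, 0], [39.1, 9.7, -0.5, 0, 0, 0], [39.1, 9.7, -0.5, 0, 0, 0], [39.1, 9.7, -0.5, 0, 0, 0], [39.1, 9.7, -0.5, 0, 0, 0]],
])

```text
t: 2.1
tool_pos: [0.5002, 0.2589, 0.4143]
tool_rot: [-2.327, -2.11, 0.003]
contact_force: [0.7, -0.0, 0.4]
opening: 0.0853
grip_force: 0.0
```

```bash
python3 - <<'E'
from h import *
st(); c=calibration('wrist'); im,d=snap('wrist','w1'); st()
print(np.round(c['pose'],3).tolist(),c['fx'],c['dist'])
np.save('pics/w1c.npy',c,allow_pickle=True)
E
```

```text
t 2.10 grasp [0.4999 0.2588 0.2593] head -0.098 tilt [-0.0018 -0.001 ] F [ 0.75 -0.03  0.35] T [ 0.06  0.01 -0.02] open 0.0853 grip 0.0 q [ 0.35 -0.1   1.75 -0.    1.5   0.44]
t 2.15 grasp [0.4998 0.2578 0.2594] head -0.099 tilt [-0.0015 -0.001 ] F [-0.83 -0.83  0.34] T [-0.06  0.   -0.01] open 0.0854 grip 0.0 q [ 0.34 -0.1   1.75 -0.    1.5   0.44]
[[0.995, 0.093, 0.03, 0.507], [-0.098, 0.954, 0.282, 0.33], [-0.002, -0.284, 0.959, 0.383], [0.0, 0.0, 0.0, 1.0]] 346.6832543166291 [-0.05210093  0.          0.          0.          0.        ]
```

View pics/w1.png

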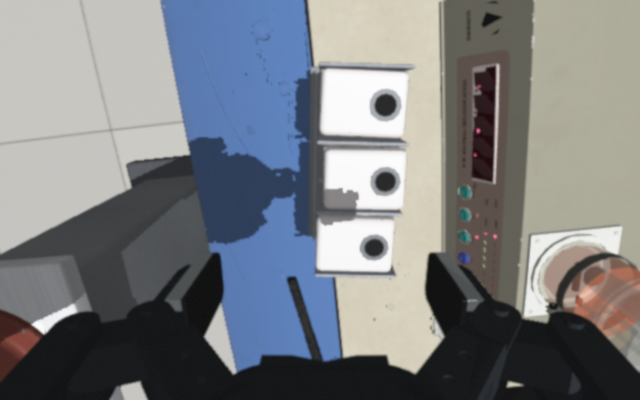

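```bash
python3 - <<'E'
from h import *
c=np.load('pics/w1c.npy',allow_pickle=True).item()
L=[(.033,.025),(.033,-.025),(-.033,-.025),(-.033,.025),(.016,0)]
for n,P in zip('ABC',([(409,69),(404,138),(320,138),(320,68),(385.5,104.5)],[(405,146),(401,208),(323,208),(323,147),(385.5,181.5)],[(393,216),(391,271),(317,273),(318,215),(374.5,246.5)])):
    t,a,e=fit(L,[pix2world(c,u,v,z=.1165)[:2] for u,v in P]); print(n,t.round(4),round(a,3),(e*1e3).round(1)); 
goto(.536,.319,.15,-.10); goto(.531,.261,.15,-.1); goto(.522,.204,.15,-.1)
E
```

```text
A [0.535  0.3192] -0.103 [0.6 1.  0.8 0.6 0.5]
B [0.5312 0.2619] -0.099 [2.  1.8 1.1 0.9 2.7]
C [0.5203 0.2056] -0.096 [2.5 1.3 1.7 2.8 1.6]
row [ 6.44  2.99 10.93] [-0.001  0.001  0.001]
row [ 0.62  3.07 10.94] [-0.001  0.001  0.001]
row [-5.14  2.74 10.94] [-0.001  0.001  0.001]
```

>>> arm_command([
  [[0.6, 3.1, 4, 0, 0, 0], [0.6, 3.1, 7, 0, 0, 0], [0.6, 3.1, 8, 0, 0, 0], [0.6, 3.1, 11, 0, 0, 0], [0.6, 3.1, 14, 0, 0, 0], [0.6, 3.1, 16, 0, 0, 0], [0.6, 3.1, 17.5, 0, 0, 0], [0.6, 3.1, 17.9, 0, 0, 0], [0.6, 3.1, 17.9, 0, 0, 0], [0.6, 3.1, 17.9, 0, 0, 0]],
])

```text
t: 2.98
tool_pos: [0.5319, 0.2602, 0.2376]
tool_rot: [2.33, 2.106, 0.002]
contact_force: [0.5, -0.8, -0.6]
opening: 0.0855
grip_force: 0.0
```

>>> arm_command([
  [[0, 0, 0, 0, 0, 0], [0, 0, 0, 0, 0, 0], [0, 0, 0, 0, 0, 0], [0, 0, 0, 0, 0, 0], [0, 0, 0, 0, 0, 0], [0, 0, 0, 0, 0, 0], [0, 0, 0, 0, 0, 0], [0, 0, 0, 0, 0, 0]],
], gripper=1, force=40)

```text
t: 3.65
tool_pos: [0.5323, 0.2608, 0.2385]
tool_rot: [2.329, 2.107, 0.003]
contact_force: [-2.5, -1.8, 6.9]
opening: 0.0656
grip_force: 47.0
```

```bash
python3 - <<'E'
from h import *
st()
E
```

```text
t 3.65 grasp [0.5327 0.2609 0.0835] head -0.100 tilt [0.0024 0.0006] F [-2.51 -1.79  6.93] T [-0.16  0.38 -0.03] open 0.0656 grip 47.0 q [ 0.33  0.14  1.82 -0.    1.19  0.43]
```

>>> arm_command([
  [[0, 0, -0.5, 0, 0, 0], [0, 0, -1, 0, 0, 0], [0, 0, -1.5, 0, 0, 0], [0, 0, -2, 0, 0, 0], [0, 0, -2, 0, 0, 0], [0, 0, -2, 0, 0, 0], [0, 0, -2, 0, 0, 0], [0, 0, -2, 0, 0, 0], [0, 0, -2, 0, 0, 0]],
])

```text
t: 4.4
tool_pos: [0.5315, 0.2605, 0.2558]
tool_rot: [-2.329, -2.107, 0.001]
contact_force: [0.2, -0.5, -4.6]
opening: 0.0652
grip_force: 45.9
```

>>> arm_command([
  [[0, 0, 0, 0, 0, 0]],
])

```text
t: 4.48
tool_pos: [0.5315, 0.2606, 0.2559]
tool_rot: [-2.33, -2.107, 0.001]
contact_force: [0.1, -0.0, -5.0]
opening: 0.0656
grip_force: 45.9
```

>>> arm_command([
  [[0, 0, 0, 0, 0, 0]],
])

```text
t: 4.57
tool_pos: [0.5316, 0.2606, 0.256]
tool_rot: [-2.33, -2.107, 0.001]
contact_force: [-0.8, -0.3, -3.6]
opening: 0.0656
grip_force: 45.9
```

```bash
python3 - <<'E'
from h import *
st()
E
```

```text
t 4.57 grasp [0.5315 0.2605 0.101 ] head -0.100 tilt [-0.0004 -0.0001] F [-0.78 -0.28 -3.58] T [0.03 0.02 0.  ] open 0.0656 grip 45.9 q [ 0.33  0.11  1.81 -0.    1.22  0.43]
```

>>> arm_command([
  [[0, 0, -1, 0, 0, 0], [0, 0, -2.5, 0, 0, 0], [0, 0, -4, 0, 0, 0], [0, 0, -5.5, 0, 0, 0], [0, 0, -7, 0, 0, 0], [0, 0, -8.5, 0, 0, 0], [0, 0, -10, 0, 0, 0], [0, 0, -11, 0, 0, 0], [0, 0, -11, 0, 0, 0], [0, 0, -11, 0, 0, 0], [0, 0, -11, 0, 0, 0], [0, 0, -11, 0, 0, 0]],
])

```text
t: 5.57
tool_pos: [0.5312, 0.2605, 0.3646]
tool_rot: [-2.329, -2.107, 0.004]
contact_force: [0.1, 0.2, -5.0]
opening: 0.0657
grip_force: 46.1
```

>>> arm_command([
  [[0, 0, 0, 0, 0, 0]],
])

```text
t: 5.65
tool_pos: [0.5313, 0.2605, 0.3647]
tool_rot: [-2.329, -2.107, 0.004]
contact_force: [-1.0, -0.2, -4.0]
opening: 0.0655
grip_force: 46.1
```

```bash
python3 - <<'E'
from h import *
st(); goto(.55,.03,.20,-.05);goto(.55,.03,.08,-.05)
E
```

```text
t 5.65 grasp [0.531  0.2604 0.2097] head -0.100 tilt [-0.0023 -0.0008] F [-1.04 -0.2  -3.97] T [ 0.06  0.01 -0.01] open 0.0655 grip 46.1 q [ 0.33  0.    1.73 -0.    1.41  0.43]
row [-22.75   4.16   0.99] [-0.002  0.001 -0.05 ]
row [-22.73   4.19  12.99] [-0.002  0.001 -0.05 ]
```

>>> arm_command([
  [[-3, 0.6, 0, 0, 0, -0.01], [-6, 1.2, 0, 0, 0, -0.02], [-9, 1.7, 0, 0, 0, -0.03], [-12, 2.2, 0, 0, 0, -0.04], [-15, 2.8, 0, 0, 0, -0.05], [-18, 3.4, 0, 0, 0, -0.05], [-21, 3.9, 0, 0, 0, -0.05], [-22.7, 4.2, 1, 0, 0, -0.05], [-22.7, 4.2, 4, 0, 0, -0.05], [-22.7, 4.2, 7, 0, 0, -0.05], [-22.7, 4.2, 10, 0, 0, -0.05], [-22.7, 4.2, 12, 0, 0, -0.05]],
])

```text
t: 6.65
tool_pos: [0.5493, 0.0303, 0.2423]
tool_rot: [-2.274, -2.162, 0.005]
contact_force: [-1.0, -0.2, -4.4]
opening: 0.0654
grip_force: 46.1
```

>>> arm_command([
  [[0, 0, 0.3, 0, 0, 0], [0, 0, 0.7, 0, 0, 0], [0, 0, 1.0, 0, 0, 0], [0, 0, 1.2, 0, 0, 0], [0, 0, 1.3, 0, 0, 0], [0, 0, 1.3, 0, 0, 0], [0, 0, 1.3, 0, 0, 0]],
])

```text
t: 7.23
tool_pos: [0.5512, 0.0306, 0.2343]
tool_rot: [2.275, 2.164, 0.002]
contact_force: [-0.6, 0.2, -4.6]
opening: 0.0658
grip_force: 46.7
```

```bash
python3 - <<'E'
from h import *
st(); goto(.55,.03,.0715,-.05)
E
```

```text
t 7.23 grasp [0.5514 0.0305 0.0793] head -0.050 tilt [ 0.0018 -0.0001] F [-0.57  0.18 -4.59] T [ 0.01 -0.02 -0.01] open 0.0658 grip 46.7 q [-0.08  0.05  1.92 -0.    1.17 -0.03]
row [-0.06 -0.11  0.78] [0.002 0.    0.   ]
```

>>> arm_command([
  [[0, 0, 0.2, 0, 0, 0], [0, 0, 0.4, 0, 0, 0], [0, 0, 0.5, 0, 0, 0], [0, 0, 0.5, 0, 0, 0]],
])

```text
t: 7.57
tool_pos: [0.5505, 0.0306, 0.2278]
tool_rot: [-2.276, -2.165, 0.001]
contact_force: [-0.5, 0.7, -4.1]
opening: 0.0657
grip_force: 46.7
```

>>> arm_command([
  [[0, 0, 0.1, 0, 0, 0], [0, 0, 0.2, 0, 0, 0], [0, 0, 0.2, 0, 0, 0]],
])

```text
t: 7.82
tool_pos: [0.5509, 0.0306, 0.2266]
tool_rot: [2.276, 2.165, 0.0]
contact_force: [-1.0, -0.1, -2.0]
opening: 0.0654
grip_force: 47.0
```

>>> arm_command([
  [[0, 0, 0.1, 0, 0, 0], [0, 0, 0.1, 0, 0, 0]],
])

```text
t: 7.98
tool_pos: [0.5511, 0.0306, 0.2266]
tool_rot: [-2.276, -2.165, 0.0]
contact_force: [-4.4, 0.1, 4.9]
opening: 0.0655
grip_force: 47.6
```

>>> arm_command([
  [[0, 0, 0, 0, 0, 0], [0, 0, 0, 0, 0, 0], [0, 0, 0, 0, 0, 0], [0, 0, 0, 0, 0, 0], [0, 0, 0, 0, 0, 0], [0, 0, 0, 0, 0, 0]],
], gripper=-1)

```text
t: 8.48
tool_pos: [0.5508, 0.0305, 0.2252]
tool_rot: [2.276, 2.165, 0.0]
contact_force: [1.2, 0.1, 0.3]
opening: 0.0855
grip_force: 0.0
```

>>> arm_command([
  [[0, 0, -1, 0, 0, 0], [0, 0, -3, 0, 0, 0], [0, 0, -6, 0, 0, 0], [0, 0, -10, 0, 0, 0], [0, 0, -14, 0, 0, 0], [0, 0, -16, 0, 0, 0], [0, 0, -16, 0, 0, 0], [0, 0, -16, 0, 0, 0]],
])

```text
t: 9.15
tool_pos: [0.551, 0.0305, 0.388]
tool_rot: [2.274, 2.163, 0.005]
contact_force: [0.7, 0.7, -0.3]
opening: 0.0854
grip_force: 0.0
```

```bash
python3 - <<'E'
from h import *
st();im,d=snap('top','top1')
a=cv2.resize(im[205:265,300:390],None,fx=8,fy=8,interpolation=cv2.INTER_CUBIC)
c=calibration('wrist'); w,_=snap('wrist','w2'); np.save('pics/w2c.npy',c,allow_pickle=True)
cv2.imwrite('pics/c1.png',np.vstack([a,0*a[:5]])) 
E
```

```text
t 9.15 grasp [0.5518 0.0305 0.233 ] head -0.050 tilt [ 0.0047 -0.0004] F [ 0.71  0.66 -0.34] T [-0.05  0.01 -0.01] open 0.0854 grip 0.0 q [-0.08 -0.11  1.8  -0.    1.45 -0.03]
```

View pics/w2.png

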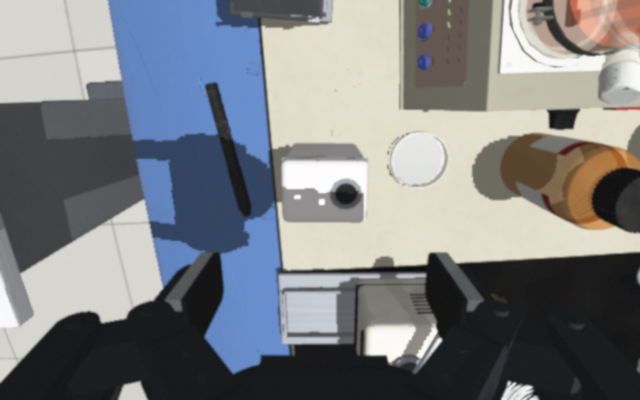

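>>> arm_command([
  [[-3, -0.3, -1, 0, 0, 0], [-7, -0.5, -2, 0, 0, 0], [-11, -0.7, -3, 0, 0, 0], [-14, -0.8, -4, 0, 0, 0], [-16, -0.8, -4, 0, 0, 0], [-16, -0.8, -4, 0, 0, 0], [-16, -0.8, -4, 0, 0, 0], [-16, -0.8, -4, 0, 0, 0]],
])

```text
t: 9.92
tool_pos: [0.5346, -0.1283, 0.4232]
tool_rot: [-2.273, -2.163, 0.002]
contact_force: [0.9, 0.7, -0.0]
opening: 0.0856
grip_force: 0.0
```

```bash
python3 - <<'E'
from h import *
c=np.load('pics/w2c.npy',allow_pickle=True).item()
L=[(.033,.025),(.033,-.025),(-.033,-.025),(-.033,.025),(.016,0)]
t,a,e=fit(L,[pix2world(c,u,v,z=.1045)[:2] for u,v in [(367,158),(367,221),(282,221),(282,158),(345,193.5)]]);print(t.round(4),round(a,3),(e*1e3).round(1))
st(); c=calibration('wrist'); w,_=snap('wrist','w3'); np.save('pics/w3c.npy',c,allow_pickle=True)
cv2.imwrite('pics/w3c.png',cv2.resize(w[100:340,220:540],None,fx=2.5,fy=2.5,interpolation=cv2.INTER_CUBIC))
E
```

```text
[0.5509 0.0316] -0.055 [2.  1.1 1.  2.  2. ]
t 9.92 grasp [ 0.5341 -0.128   0.2682] head -0.050 tilt [-0.0032  0.0018] F [ 0.88  0.68 -0.01] T [0.02 0.01 0.01] open 0.0856 grip 0.0 q [-0.37 -0.14  1.77  0.    1.52 -0.32]
```

View pics/w3c.png

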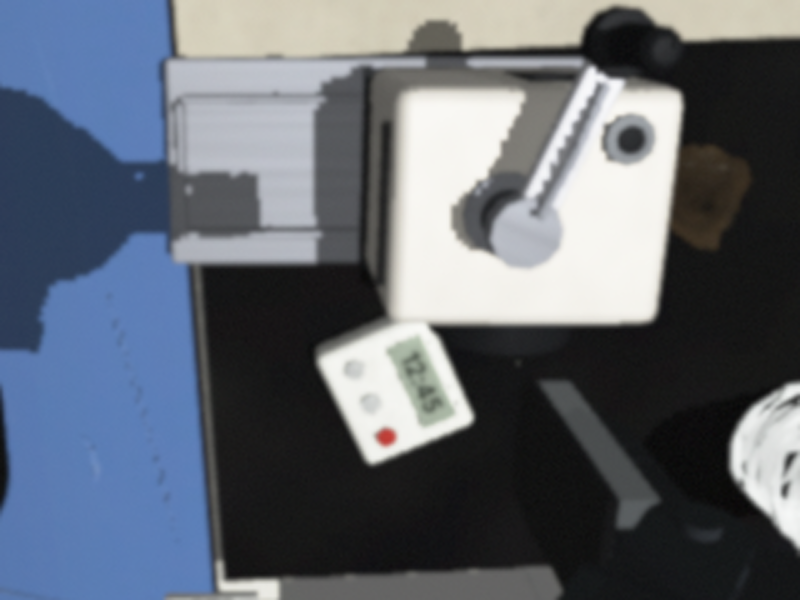

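```bash
python3 - <<'E'
from h import *
c=np.load('pics/w3c.npy',allow_pickle=True).item()
f=lambda P,z:[pix2world(c,220+(x+.5)/2.5-.5,100+(y+.5)/2.5-.5,z=z)[:2] for x,y in P]
H=f([(399,85),(684,88),(659,325),(388,323)],.1045); HL=[(.041,.043),(.14,.043),(.14,-.043),(.041,-.043)]
t,a,e=fit(HL,H);print('housing',t.round(4),round(a,3),(e*1e3).round(1))
B=f([(166,60),(173,262)],.0285);BL=[(-.045,.046),(-.045,-.046)]
t,a,e=fit(BL,B);print('base',t.round(4),round(a,3),(e*1e3).round(1))
t,a,e=fit(HL+BL,H+B);print('all',t.round(4),round(a,3),(e*1e3).round(1))
inv=lambda p:(np.array([[np.cos(a),np.sin(a)],[-np.sin(a),np.cos(a)]])@(np.array(p)-t)).round(4)
for n,P,z in(('rail+',[(200,96),(340,97)],.0285),('rail-',[(200,231),(340,229)],.0285),('lip in',[(184,100),(186,225)],.0285),('hub',[(526,232)],.14),('knobtop',[(660,47)],.1595),('head',[(615,38)],.13)):
    print(n,[inv(p) for p in f(P,z)], np.round(f(P,z)[0],4))
E
```

```text
housing [ 0.5366 -0.1309] -0.049 [1.4 2.5 0.2 1.7]
base [ 0.539  -0.1303] -0.045 [2.1 2.1]
all [ 0.5374 -0.1307] -0.051 [0.8 3.3 0.8 1.2 2.3 3. ]
rail+ [array([-0.0298,  0.0292]), array([0.0287, 0.0289])] [ 0.5091 -0.0999]
rail- [array([-0.0309, -0.0294]), array([ 0.0302, -0.0284])] [ 0.505  -0.1585]
lip in [array([-0.0365,  0.0276]), array([-0.037 , -0.0267])] [ 0.5023 -0.1013]
hub [array([0.0765, 0.002 ])] [ 0.6139 -0.1325]
knobtop [array([0.1021, 0.0588])] [ 0.6424 -0.0772]
head [array([0.1015, 0.0594])] [ 0.6418 -0.0765]
```

```bash
python3 - <<'E'
from h import *
goto(.551,.031,.235,-.05-np.pi/2);goto(.551,.031,.0725,-.05-np.pi/2)
E
```

```text
row [15.95  0.86  3.37] [-3.000e-03  1.000e-03  1.572e+00]
row [15.93  0.91 19.62] [-3.000e-03  1.000e-03  1.572e+00]
```

>>> arm_command([
  [[15.9, 0.9, 3.4, 0, 0, 1.571], [15.9, 0.9, 3.4, 0, 0, 1.571], [15.9, 0.9, 3.4, 0, 0, 1.571], [15.9, 0.9, 3.4, 0, 0, 1.571], [15.9, 0.9, 3.4, 0, 0, 1.571], [15.9, 0.9, 3.4, 0, 0, 1.571], [15.9, 0.9, 3.4, 0, 0, 1.571], [15.9, 0.9, 3.4, 0, 0, 1.571], [15.9, 0.9, 3.4, 0, 0, 1.571], [15.9, 0.9, 3.4, 0, 0, 1.571], [15.9, 0.9, 3.4, 0, 0, 1.571], [15.9, 0.9, 3.4, 0, 0, 1.571]],
])

```text
t: 10.97
tool_pos: [0.5513, 0.031, 0.3904]
tool_rot: [-3.14, -0.09, 0.002]
contact_force: [-0.3, -0.0, 0.3]
opening: 0.0854
grip_force: 0.0
```

```bash
python3 - <<'E'
from h import *
st();goto(.551,.031,.0725,-.05-np.pi/2)
E
```

```text
t 10.97 grasp [0.5511 0.0311 0.2354] head -1.514 tilt [-0.0014  0.0004] F [-0.28 -0.    0.32] T [ 0.01 -0.02 -0.03] open 0.0854 grip 0.0 q [-0.08 -0.11  1.8   0.    1.46  1.43]
row [-1.000e-02  1.000e-02  1.629e+01] [-0.     0.001  0.107]
```

>>> arm_command([
  [[0, 0, 0, 0, 0, 0.071], [0, 0, 2, 0, 0, 0.071], [0, 0, 5, 0, 0, 0.071], [0, 0, 8, 0, 0, 0.071], [0, 0, 11, 0, 0, 0.071], [0, 0, 14, 0, 0, 0.071], [0, 0, 15.5, 0, 0, 0.071], [0, 0, 16.2, 0, 0, 0.071], [0, 0, 16.2, 0, 0, 0.071], [0, 0, 16.2, 0, 0, 0.071]],
])

```text
t: 11.8
tool_pos: [0.5519, 0.0302, 0.2296]
tool_rot: [-3.142, 0.014, -0.0]
contact_force: [0.1, -0.4, 0.4]
opening: 0.0854
grip_force: 0.0
```

>>> arm_command([
  [[0, 0, 0, 0, 0, 0], [0, 0, 0, 0, 0, 0], [0, 0, 0, 0, 0, 0], [0, 0, 0, 0, 0, 0], [0, 0, 0, 0, 0, 0], [0, 0, 0, 0, 0, 0], [0, 0, 0, 0, 0, 0], [0, 0, 0, 0, 0, 0], [0, 0, 0, 0, 0, 0]],
], gripper=1, force=40)

```text
t: 12.55
tool_pos: [0.5524, 0.0295, 0.2311]
tool_rot: [-3.141, 0.016, -0.004]
contact_force: [-1.5, 1.2, 5.4]
opening: 0.0502
grip_force: 41.2
```

```bash
python3 - <<'E'
from h import *
st()
E
```

```text
t 12.55 grasp [0.5528 0.0295 0.0761] head -1.581 tilt [0.0026 0.0002] F [-1.5   1.21  5.44] T [0.12 0.17 0.  ] open 0.0502 grip 41.2 q [-0.08  0.06  1.92  0.    1.17  1.5 ]
```

>>> arm_command([
  [[0, 0, -1, 0, 0, 0], [0, 0, -3, 0, 0, 0], [0, 0, -6, 0, 0, 0], [0, 0, -9, 0, 0, 0], [0, 0, -11, 0, 0, 0], [0, 0, -12, 0, 0, 0], [0, 0, -12, 0, 0, 0], [0, 0, -12, 0, 0, 0]],
])

```text
t: 13.22
tool_pos: [0.5513, 0.0295, 0.3483]
tool_rot: [-3.142, 0.016, 0.002]
contact_force: [-0.1, -0.5, -5.0]
opening: 0.0502
grip_force: 42.5
```

```bash
python3 - <<'E'
from h import *
st();goto(.5385,-.1307,.19,-.05-np.pi/2);goto(.5385,-.1307,.12,-.05-np.pi/2)
E
```

```text
t 13.22 grasp [0.5511 0.0295 0.1933] head -1.581 tilt [-0.0013  0.    ] F [-0.07 -0.54 -4.98] T [-0.01 -0.02  0.  ] open 0.0502 grip 42.5 q [-0.08 -0.08  1.84 -0.    1.38  1.5 ]
row [-1.12 16.03  0.33] [-0.     0.001  0.04 ]
row [-1.11 16.03  7.33] [-0.     0.001  0.04 ]
```

>>> arm_command([
  [[-0.3, 2, 0, 0, 0, 0.01], [-0.6, 5, 0, 0, 0, 0.02], [-0.8, 8, 0, 0, 0, 0.03], [-1.1, 11, 0, 0, 0, 0.04], [-1.1, 14, 0, 0, 0, 0.04], [-1.1, 16, 0, 0, 0, 0.04], [-1.1, 16, 1, 0, 0, 0.04], [-1.1, 16, 4, 0, 0, 0.04], [-1.1, 16, 6, 0, 0, 0.04], [-1.1, 16, 7, 0, 0, 0.04], [-1.1, 16, 7, 0, 0, 0.04], [-1.1, 16, 7, 0, 0, 0.04]],
])

```text
t: 14.22
tool_pos: [0.5386, -0.1298, 0.2776]
tool_rot: [-3.139, 0.078, 0.005]
contact_force: [0.0, -0.7, -3.5]
opening: 0.0502
grip_force: 42.9
```

```bash
python3 - <<'E'
from h import *
st();goto(.538,-.1307,.0901,-.05-np.pi/2)
w,_=snap('wrist','w4'); s,_=snap('scene','s4')
a=cv2.resize(s[100:220,290:420],None,fx=4,fy=4,interpolation=cv2.INTER_CUBIC)
b=cv2.resize(w,(400,250)); canvas=np.zeros((600,800,3),np.uint8)
t,_=snap('top','t4'); canvas[:480,:520]=a; c=cv2.resize(t[178:258,362:432],None,fx=4,fy=4,interpolation=cv2.INTER_CUBIC); canvas[:320,520:800]=c; canvas[350:600,400:800]=b
cv2.imwrite('pics/m4.png',canvas)
E
```

```text
t 14.22 grasp [ 0.5382 -0.1296  0.1226] head -1.620 tilt [-0.0031  0.0013] F [ 0.01 -0.67 -3.54] T [-0.01 -0.02 -0.05] open 0.0502 grip 42.9 q [-0.37 -0.    1.89  0.    1.26  1.25]
row [-0.05  0.1   3.25] [-0.001  0.003  0.001]
```

View pics/m4.png

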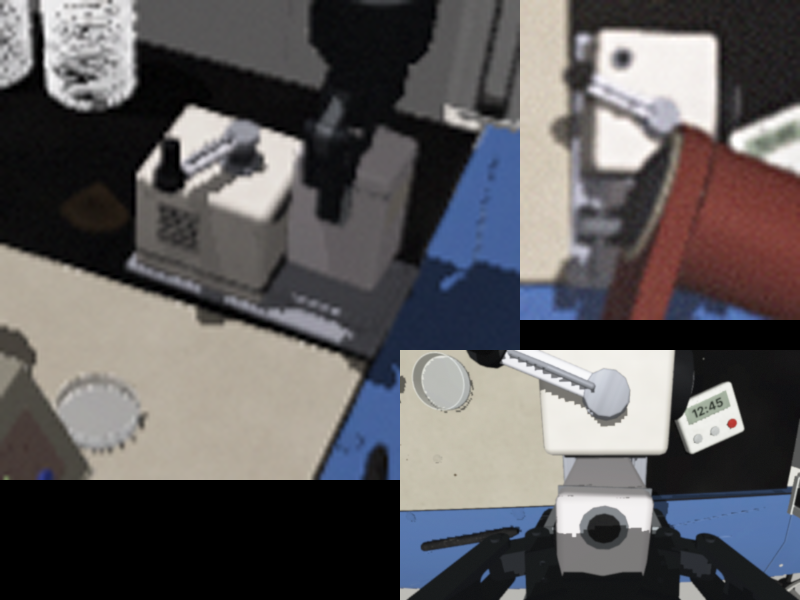

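>>> arm_command([
  [[0, 0.07, 0.3, 0, 0, 0], [0, 0.07, 0.8, 0, 0, 0], [0, 0.07, 1.3, 0, 0, 0], [0, 0.07, 1.7, 0, 0, 0], [0, 0.07, 2.0, 0, 0, 0], [0, 0.07, 2.2, 0, 0, 0], [0, 0.07, 2.2, 0, 0, 0]],
])

```text
t: 14.95
tool_pos: [0.5388, -0.131, 0.2564]
tool_rot: [-3.14, 0.079, 0.002]
contact_force: [-0.4, -0.0, -4.3]
opening: 0.0502
grip_force: 42.9
```

>>> arm_command([
  [[0, 0, 0.2, 0, 0, 0], [0, 0, 0.4, 0, 0, 0], [0, 0, 0.6, 0, 0, 0], [0, 0, 0.6, 0, 0, 0]],
])

```text
t: 15.28
tool_pos: [0.5389, -0.131, 0.2508]
tool_rot: [-3.14, 0.078, 0.001]
contact_force: [-0.2, 0.5, -5.5]
opening: 0.0499
grip_force: 42.9
```

>>> arm_command([
  [[0, 0, 0.1, 0, 0, 0], [0, 0, 0.2, 0, 0, 0], [0, 0, 0.3, 0, 0, 0], [0, 0, 0.3, 0, 0, 0]],
])

```text
t: 15.62
tool_pos: [0.539, -0.1311, 0.248]
tool_rot: [-3.14, 0.078, 0.0]
contact_force: [0.9, -0.1, -4.7]
opening: 0.0496
grip_force: 42.9
```

```bash
python3 - <<'E'
from h import *
st()
E
```

```text
t 15.62 grasp [ 0.539 -0.131  0.093] head -1.621 tilt [-0.0003  0.0001] F [ 0.91 -0.09 -4.7 ] T [-0.05 -0.01 -0.  ] open 0.0496 grip 42.9 q [-0.37  0.04  1.9   0.    1.2   1.25]
```

>>> arm_command([
  [[0, 0, 0.1, 0, 0, 0], [0, 0, 0.2, 0, 0, 0], [0, 0, 0.2, 0, 0, 0]],
])

```text
t: 15.87
tool_pos: [0.539, -0.1311, 0.246]
tool_rot: [-3.14, 0.079, 0.001]
contact_force: [0.1, 1.0, -4.4]
opening: 0.0502
grip_force: 42.9
```

>>> arm_command([
  [[0, 0, 0.1, 0, 0, 0], [0, 0, 0.15, 0, 0, 0], [0, 0, 0.15, 0, 0, 0]],
])

```text
t: 16.12
tool_pos: [0.5392, -0.1311, 0.2452]
tool_rot: [3.141, -0.079, 0.0]
contact_force: [-0.9, 1.3, -1.9]
opening: 0.0499
grip_force: 43.3
```

>>> arm_command([
  [[0, 0, 0.1, 0, 0, 0], [0, 0, 0.15, 0, 0, 0], [0, 0, 0.15, 0, 0, 0]],
])

```text
t: 16.37
tool_pos: [0.5395, -0.1311, 0.2452]
tool_rot: [-3.141, 0.078, 0.0]
contact_force: [-6.2, 2.4, 7.2]
opening: 0.0498
grip_force: 44.1
```

>>> arm_command([
  [[0, 0, 0, 0, 0, 0], [0, 0, 0, 0, 0, 0], [0, 0, 0, 0, 0, 0], [0, 0, 0, 0, 0, 0], [0, 0, 0, 0, 0, 0], [0, 0, 0, 0, 0, 0]],
], gripper=-1)

```text
t: 16.87
tool_pos: [0.5391, -0.1311, 0.2431]
tool_rot: [-3.141, 0.079, -0.0]
contact_force: [0.5, 0.1, 0.5]
opening: 0.0856
grip_force: 0.0
```

>>> arm_command([
  [[0, 0, -1, 0, 0, 0], [0, 0, -3, 0, 0, 0], [0, 0, -6, 0, 0, 0], [0, 0, -10, 0, 0, 0], [0, 0, -14, 0, 0, 0], [0, 0, -17, 0, 0, 0], [0, 0, -17, 0, 0, 0], [0, 0, -17, 0, 0, 0]],
])

```text
t: 17.53
tool_pos: [0.5395, -0.1312, 0.4173]
tool_rot: [3.138, -0.078, 0.01]
contact_force: [0.2, 0.5, -0.9]
opening: 0.0852
grip_force: 0.0
```

```bash
python3 - <<'E'
from h import *
st(); c=calibration('wrist'); w,_=snap('wrist','w5'); np.save('pics/w5c.npy',c,allow_pickle=True)
h=.05
goto(.645,-.076,.25,-.42)
E
```

```text
t 17.53 grasp [ 0.5404 -0.1316  0.2623] head -1.621 tilt [ 0.0063 -0.0025] F [ 0.2   0.49 -0.91] T [0.03 0.02 0.03] open 0.0852 grip 0.0 q [-0.37 -0.12  1.76  0.    1.49  1.25]
row [10.31 -6.03  0.97] [ 2.000e-03 -1.000e-03 -1.201e+00]
```

View pics/w5.png

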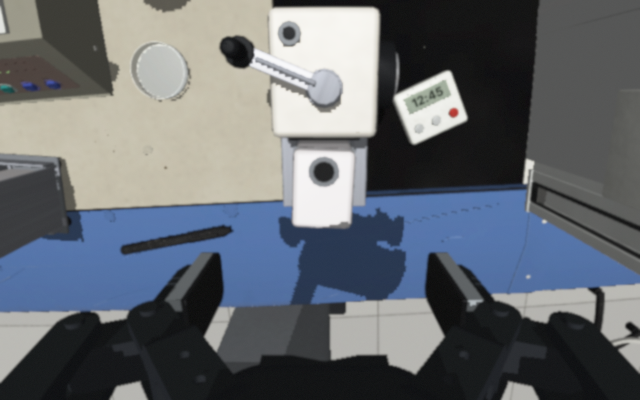

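```bash
python3 - <<'E'
from h import *
c=np.load('pics/w5c.npy',allow_pickle=True).item(); d=np.load('pics/w5.npy')
print('port',pix2world(c,323.5,172,z=.1185).round(4))
for u,v in[(323,205),(305,205),(342,205),(323,190),(310,60),(325,88),(236,50),(230,45),(240,55),(246,50)]: print(u,v,pix2world(c,u,v,d=d[v,u]).round(4))
print('hub',pix2world(c,325,88,z=.14).round(4),'knob',pix2world(c,232,45,z=.1595).round(4))
P=np.array([.5374,-.1307]);a=-.05;Rm=np.array([[np.cos(a),-np.sin(a)],[np.sin(a),np.cos(a)]])
for f in (1.8,1.93,2.06): print(f,P+Rm@[.08-.064*np.cos(f),.064*np.sin(f)])
w=cv2.imread('pics/w5.png');cv2.imwrite('pics/w5c.png',cv2.resize(w[10:240,200:400],None,fx=2.6,fy=2.6,interpolation=cv2.INTER_CUBIC))
E
```

```text
port [ 0.553  -0.1326  0.1185]
323 205 [ 0.5257 -0.1308  0.1186]
305 205 [ 0.5263 -0.1162  0.1181]
342 205 [ 0.525  -0.1462  0.1189]
323 190 [ 0.5383 -0.1314  0.1185]
310 60 [ 0.6383 -0.1265  0.1037]
325 88 [ 0.6164 -0.1368  0.1309]
236 50 [ 0.611  -0.135   0.3867]
230 45 [ 0.6445 -0.0797  0.1594]
240 55 [ 0.6399 -0.0823  0.1461]
246 50 [ 0.6443 -0.0842  0.1343]
hub [ 0.6162 -0.1368  0.14  ] knob [ 0.6444 -0.0809  0.1595]
1.8 [ 0.6349378  -0.07317672]
1.93 [ 0.64276427 -0.0759823 ]
2.06 [ 0.650161   -0.07977879]
```

View pics/w5c.png

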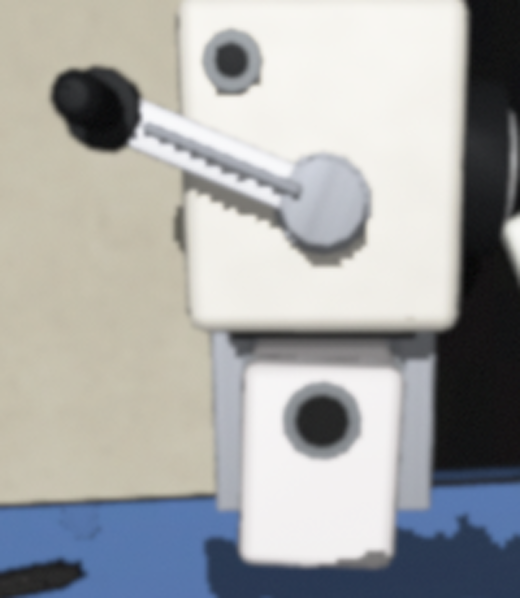

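```bash
python3 - <<'E'
from h import *
goto(.6425,-.0775,.23,-.44)
E
```

```text
row [10.06 -5.87  2.97] [ 2.000e-03 -1.000e-03 -1.181e+00]
```

>>> arm_command([
  [[10.1, -5.9, 3, 0, 0, -1.181], [10.1, -5.9, 3, 0, 0, -1.181], [10.1, -5.9, 3, 0, 0, -1.181], [10.1, -5.9, 3, 0, 0, -1.181], [10.1, -5.9, 3, 0, 0, -1.181], [10.1, -5.9, 3, 0, 0, -1.181], [10.1, -5.9, 3, 0, 0, -1.181], [10.1, -5.9, 3, 0, 0, -1.181], [10.1, -5.9, 3, 0, 0, -1.181], [10.1, -5.9, 3, 0, 0, -1.181], [10.1, -5.9, 3, 0, 0, -1.181], [10.1, -5.9, 3, 0, 0, -1.181]],
], gripper=0)

```text
t: 18.58
tool_pos: [0.6425, -0.0771, 0.3812]
tool_rot: [-2.652, -1.68, 0.004]
contact_force: [0.3, -0.6, -0.1]
opening: 0.0422
grip_force: 0.0
```

```bash
python3 - <<'E'
from h import *
st();goto(.6425,-.0775,.156,-.44)
E
```

```text
t 18.58 grasp [ 0.642  -0.077   0.2262] head -0.441 tilt [-0.0034  0.0008] F [ 0.35 -0.58 -0.09] T [0.05 0.03 0.06] open 0.0422 grip 0.0 q [-0.23  0.12  1.58 -0.    1.44  0.21]
row [-0.03  0.04  7.02] [-0.003  0.001 -0.001]
```

>>> arm_command([
  [[0, 0, 1, 0, 0, 0], [0, 0, 3, 0, 0, 0], [0, 0, 5, 0, 0, 0], [0, 0, 6.5, 0, 0, 0], [0, 0, 7.0, 0, 0, 0], [0, 0, 7.0, 0, 0, 0], [0, 0, 7.0, 0, 0, 0]],
])

```text
t: 19.17
tool_pos: [0.643, -0.0772, 0.3132]
tool_rot: [-2.653, -1.683, 0.0]
contact_force: [0.8, -0.1, -0.1]
opening: 0.0427
grip_force: 0.0
```

>>> arm_command([
  [[0, 0, 0, 0, 0, 0], [0, 0, 0, 0, 0, 0], [0, 0, 0, 0, 0, 0], [0, 0, 0, 0, 0, 0]],
], gripper=0.6, force=20)

```text
t: 19.5
tool_pos: [0.6431, -0.0773, 0.3143]
tool_rot: [2.652, 1.683, 0.002]
contact_force: [-0.4, -0.1, -0.1]
opening: 0.0172
grip_force: 0.0
```

```bash
python3 - <<'E'
from h import *
st(); w,_=snap('wrist','w6'); cv2.imwrite('pics/w6.png',w)
# arc rows relative to current commanded pose (phi0)
P=np.array([.5374,-.1307]);a=-.05;Rm=np.array([[np.cos(a),-np.sin(a)],[np.sin(a),np.cos(a)]])
k=lambda f:P+Rm@[.08-.064*np.cos(f),.064*np.sin(f)]
p0=1.93; 
for f in np.arange(p0,-.05,-.12): goto(*k(f),.156,1.571-f-.05)
E
```

```text
t 19.50 grasp [ 0.6434 -0.0773  0.1593] head -0.440 tilt [ 0.0016 -0.0004] F [-0.36 -0.09 -0.11] T [0.   0.02 0.03] open 0.0172 grip 0.0 q [-0.23  0.17  1.64 -0.    1.33  0.21]
row [ 0.1  -0.08  0.3 ] [ 0.001 -0.    -0.031]
row [ 0.03 -0.85  0.3 ] [ 0.001 -0.    -0.151]
row [-0.13 -1.6   0.3 ] [ 0.001 -0.    -0.271]
row [-0.38 -2.32  0.3 ] [ 0.001 -0.    -0.391]
row [-0.71 -3.01  0.3 ] [ 0.001  0.    -0.511]
row [-1.13 -3.66  0.3 ] [ 0.001  0.    -0.631]
row [-1.62 -4.25  0.3 ] [ 0.001  0.    -0.751]
row [-2.17 -4.78  0.3 ] [ 0.001  0.    -0.871]
row [-2.79 -5.24  0.3 ] [ 0.001  0.    -0.991]
row [-3.45 -5.62  0.3 ] [ 1.000e-03  0.000e+00 -1.111e+00]
row [-4.16 -5.92  0.3 ] [ 1.000e-03  1.000e-03 -1.231e+00]
row [-4.9  -6.13  0.3 ] [ 1.000e-03  1.000e-03 -1.351e+00]
row [-5.66 -6.25  0.3 ] [ 1.000e-03  1.000e-03 -1.471e+00]
row [-6.42 -6.28  0.3 ] [ 1.000e-03  1.000e-03 -1.591e+00]
row [-7.19 -6.22  0.3 ] [ 1.000e-03  1.000e-03 -1.711e+00]
row [-7.94 -6.07  0.3 ] [ 1.000e-03  1.000e-03 -1.831e+00]
row [-8.67 -5.83  0.3 ] [ 1.000e-03  1.000e-03 -1.951e+00]
```

View pics/w6.png

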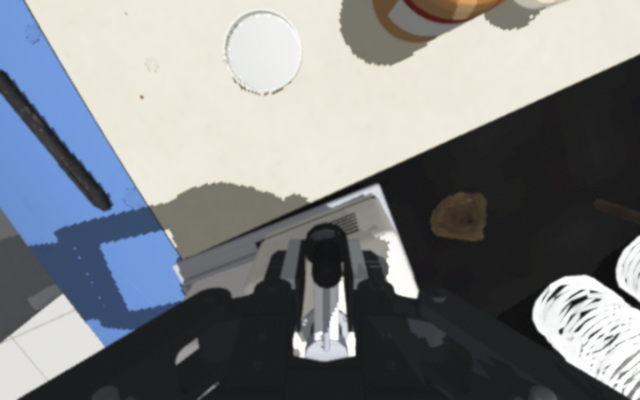

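>>> arm_command([
  [[0.03, -0.85, 0.2, 0, 0, -0.12], [-0.13, -1.6, 0.2, 0, 0, -0.24], [-0.38, -2.32, 0.2, 0, 0, -0.36], [-0.71, -3.0, 0.2, 0, 0, -0.48], [-1.13, -3.66, 0.2, 0, 0, -0.6], [-1.62, -4.25, 0.2, 0, 0, -0.72], [-2.17, -4.78, 0.2, 0, 0, -0.84], [-2.79, -5.24, 0.2, 0, 0, -0.96], [-3.45, -5.62, 0.2, 0, 0, -1.08], [-3.45, -5.62, 0.2, 0, 0, -1.11]],
])

```text
t: 20.38
tool_pos: [0.5767, -0.0849, 0.3116]
tool_rot: [1.362, 2.831, -0.0]
contact_force: [-0.1, 0.4, 1.5]
opening: 0.0171
grip_force: 0.0
```

```bash
python3 - <<'E'
from h import *
st()
P=np.array([.5374,-.1307]);a=-.05;Rm=np.array([[np.cos(a),-np.sin(a)],[np.sin(a),np.cos(a)]])
k=lambda f:P+Rm@[.08-.064*np.cos(f),.064*np.sin(f)]
for f in np.arange(.85,-.15,-.12): goto(*k(f),.158,1.571-f-.05)
w,_=snap('wrist','w7')
E
```

```text
t 20.38 grasp [ 0.5768 -0.0849  0.1566] head 0.674 tilt [ 0.0003 -0.0003] F [-0.14  0.36  1.5 ] T [0.02 0.03 0.01] open 0.0171 grip 0.0 q [-0.27  0.03  1.8  -0.    1.32 -0.95]
row [-0.03  0.08 -0.14] [0.    0.    0.003]
row [-0.07 -0.68 -0.14] [ 0.     0.    -0.117]
row [-0.2  -1.44 -0.14] [-0.     0.    -0.237]
row [-0.43 -2.17 -0.14] [-0.     0.    -0.357]
row [-0.74 -2.88 -0.14] [-0.     0.    -0.477]
row [-1.13 -3.54 -0.14] [-0.     0.    -0.597]
row [-1.6  -4.14 -0.14] [-0.     0.    -0.717]
row [-2.14 -4.69 -0.14] [-0.     0.    -0.837]
row [-2.74 -5.17 -0.14] [-0.     0.    -0.957]
```

>>> arm_command([
  [[-0.07, -0.68, -0.1, 0, 0, -0.117], [-0.2, -1.44, -0.1, 0, 0, -0.237], [-0.43, -2.17, -0.1, 0, 0, -0.357], [-0.74, -2.88, -0.1, 0, 0, -0.477], [-1.13, -3.54, -0.1, 0, 0, -0.597], [-1.6, -4.14, -0.1, 0, 0, -0.717], [-2.14, -4.69, -0.1, 0, 0, -0.837], [-2.14, -4.69, -0.1, 0, 0, -0.84], [-2.14, -4.69, -0.1, 0, 0, -0.84]],
])

```text
t: 21.18
tool_pos: [0.554, -0.1305, 0.3124]
tool_rot: [0.101, 3.14, -0.0]
contact_force: [0.4, 0.2, 0.1]
opening: 0.017
grip_force: 0.0
```

```bash
python3 - <<'E'
from h import *
st()
P=np.array([.5374,-.1307]);a=-.05;Rm=np.array([[np.cos(a),-np.sin(a)],[np.sin(a),np.cos(a)]])
print(P+Rm@[.016,0])
E
```

```text
t 21.18 grasp [ 0.554  -0.1305  0.1574] head 1.506 tilt [ 0.0004 -0.0001] F [0.44 0.17 0.15] T [ 0.07 -0.05  0.01] open 0.0170 grip 0.0 q [-0.36 -0.    1.83  0.    1.32 -1.87]
[ 0.55338    -0.13149967]
```

Push on along -tool y (≈ -world y) until the stop is felt.

>>> arm_command([
  [[0, -0.1, 0, 0, 0, 0], [0, -0.2, 0, 0, 0, 0], [0, -0.3, 0, 0, 0, 0], [0, -0.3, 0, 0, 0, 0]],
])

```text
t: 21.52
tool_pos: [0.5538, -0.1332, 0.3123]
tool_rot: [-0.096, -3.14, -0.0]
contact_force: [-0.6, 0.9, 0.0]
opening: 0.0173
grip_force: 0.3
```

>>> arm_command([
  [[0, -0.1, 0, 0, 0, 0], [0, -0.2, 0, 0, 0, 0], [0, -0.2, 0, 0, 0, 0]],
])

```text
t: 21.77
tool_pos: [0.5536, -0.1351, 0.3122]
tool_rot: [-0.095, -3.14, -0.002]
contact_force: [-0.3, 2.5, 0.6]
opening: 0.0168
grip_force: 1.6
```

>>> arm_command([
  [[0, -0.1, 0, 0, 0, 0], [0, -0.15, 0, 0, 0, 0], [0, -0.15, 0, 0, 0, 0]],
])

```text
t: 22.02
tool_pos: [0.5536, -0.1358, 0.3122]
tool_rot: [-0.095, -3.14, -0.007]
contact_force: [0.2, 8.1, 1.8]
opening: 0.0175
grip_force: 3.8
```

```bash
python3 - <<'E'
from h import *
st()
E
```

```text
t 22.02 grasp [ 0.5536 -0.1351  0.1572] head 1.510 tilt [-0.0001  0.0042] F [0.24 8.12 1.81] T [ 1.37 -0.01  0.01] open 0.0175 grip 3.8 q [-0.37 -0.    1.83  0.    1.32 -1.88]
```

>>> arm_command([
  [[0, 0.2, 0, 0, 0, 0], [0, 0.35, 0, 0, 0, 0], [0, 0.35, 0, 0, 0, 0]],
])

```text
t: 22.27
tool_pos: [0.5537, -0.1335, 0.3122]
tool_rot: [0.095, 3.14, -0.002]
contact_force: [0.4, -0.1, -0.1]
opening: 0.0169
grip_force: 0.0
```

>>> arm_command([
  [[0, 0, 0, 0, 0, 0], [0, 0, 0, 0, 0, 0], [0, 0, 0, 0, 0, 0], [0, 0, -1, 0, 0, 0], [0, 0, -3, 0, 0, 0], [0, 0, -6, 0, 0, 0], [0, 0, -10, 0, 0, 0], [0, 0, -12, 0, 0, 0], [0, 0, -12, 0, 0, 0]],
], gripper=0)

```text
t: 23.02
tool_pos: [0.5546, -0.1338, 0.4407]
tool_rot: [0.095, 3.128, -0.007]
contact_force: [0.2, 1.0, -0.2]
opening: 0.0425
grip_force: 0.0
```

>>> arm_command([
  [[4, 0, 0, 0, 0, 0], [8, 0, 0, 0, 0, 0], [12, 0, 0, 0, 0, 0], [12, 0, 0, 0, 0, 0], [12, 0, 0, 0, 0, 0]],
])

```text
t: 23.43
tool_pos: [0.4322, -0.1258, 0.4318]
tool_rot: [0.097, 3.139, -0.001]
contact_force: [-0.4, -0.8, 0.7]
opening: 0.0426
grip_force: 0.0
```

```bash
python3 - <<'E'
from h import *
st(); s,_=snap('scene','s8'); t,_=snap('top','t8')
a=cv2.resize(s[110:200,310:410],None,fx=4,fy=4,interpolation=cv2.INTER_CUBIC);b=cv2.resize(t[178:258,352:442],None,fx=4,fy=4,interpolation=cv2.INTER_CUBIC)
cv=np.zeros((600,760,3),np.uint8);cv[:360,:400]=a;cv[:320,400:760]=b
r=cv2.resize(s[220:340,270:370],None,fx=2,fy=2); cv[360:600,:200]=r; r=cv2.resize(t[205:265,210:300],None,fx=4,fy=4); cv[360:600,400:760]=r
cv2.imwrite('pics/m8.png',cv)
E
```

```text
t 23.43 grasp [ 0.4323 -0.1259  0.2768] head 1.509 tilt [ 0.0007 -0.0004] F [-0.36 -0.76  0.72] T [-0.02  0.   -0.02] open 0.0426 grip 0.0 q [-0.45 -0.4   1.97 -0.    1.58 -1.96]
```

View pics/m8.png

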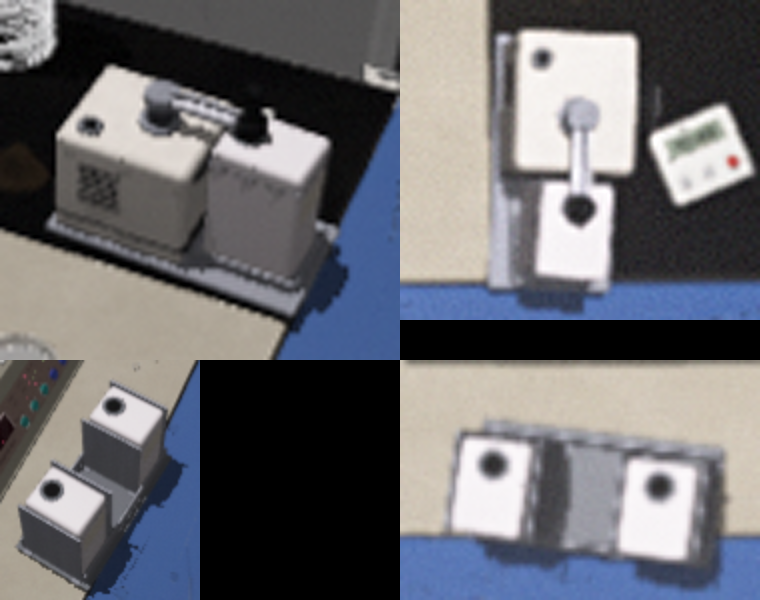

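The cassette is seated, the pick-up arm head is over its port, and the two light cassettes stand in the rack. The robot is clear.

```bash
python3 -c "
from station import *
print(finish_job())"
```

```text
the job is handed in; nothing more can be done
None
```

The full cassette (middle lane, about 0.45 kg) is seated in the pump with its port at the pump end, and the pick-up arm is swung in to its stop over the port. I lifted only that cassette: it was far above the light ones' 0.21 kg limit, so the other two never left the rack. I handed the job in at about 23.5 s.

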